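Set the iris ring of an upright lens and cover the lens

ROBOT

A 6-joint arm with a two-finger parallel gripper is mounted at the origin on a cart in front of the work surface, level with it; the furniture and walls round the work are solid. World frame = base frame: x ahead of the robot, y to its left, z up, the work surface at z = 0. Lengths are in m, angles in rad, forces in N, time in s.
With the tool pointing down it reaches from about 0.35 to 0.925 m from the base axis. Payload 6.4 kg.
Tool frame: the origin (TCP) lies at the very end of the fingers, on their centre line; the grasp point (between the pads) lies 19 mm behind it (ctrl.grasp_offset is the distance from the TCP to the grasp point, in m); z points along the fingers, y is the line along which they close (so a half turn about z gives the same grasp; the last joint's range is limited). The gripper opens to 94 mm and grips with 3 to 60 N. Pads are 16 mm wide; open, the fingers measure 119 mm over their backs; the gripper's body (75 mm by 177 mm) begins 78 mm behind the grasp point.
Start: joints at [-1.484, 0.245, 1.558, -0, 1.339, -0.174], TCP at [0.168, -0.628, 0.205] pointing down, gripper open.
Joint ranges: [-3.13, 3.13], [-1.02, 2.26], [0.13, 2.54], [-0.95, 4.09], [0.21, 2.88], [-2.74, 2.74]. Speed limits (rad/s): [2.57, 2.57, 3.14, 3.14, 3.14, 3.14].

INTERFACE

Orientations are given as a rotation vector (axis times angle).
In Python, from station import ctrl gives the robot as it stands.
- The arm moves only by the tool step_arm, never from a script. Its argument "moves" is text: rows parted by semicolons, each of 6 numbers parted by spaces: the shift along the tool's x, y, z scaled (see below), then the turn, a rotation vector about the tool's x, y, z scaled (see below). A call has exactly 8 rows; each row is the pose to reach, as a shift and turn from the pose commanded when the call began, along the tool's axes at that moment, turning the shorter way round; what a row does not reach only later rows make up. The controller multiplies each number of a shift by 0.3 m and each number of a turn by 2 pi rad. A row lasts 1/12 s, in which the tool goes at most 41.7 mm and 7.16 degrees, less where a joint would pass 70% of its speed; a pose out of reach is approached as far as the arm can. A call with a number of a shift or a turn outside -1 to 1 is refused whole. A call with a gripper value outside its range is refused whole. "gripper" is the closure, from -1 (fully open) to 1 (shut), set as the call begins (left out, the last holds). The fingers move at their own pace and stop on an object; the grip force is fixed at half the most. Time passes only in rows, so rows that repeat a pose let the fingers close, or fill a call up. It gives the time, the measured TCP pose, the force, the opening and the grip force at its end, in the units of the state.
- ctrl.state(): the state, without advancing time (a new reading comes with each control period).
- ctrl.snapshot(name): name is "scene" or "top" or "wrist"; returns the picture (400x640x3 uint8, red, green, blue); there is no depth.
- ctrl.camera_model(name): a dict with "fov_y" (degrees; the focal length in pixels is half the picture's height over the tangent of half this angle, whatever the lens; pixels are square), "cx", "cy" (the principal point, pixels), "k1" (the pictures are not rectified: a ray, as slopes to the right and down, at radius r is drawn at 1 + k1 r^2 times it, then the intrinsics apply), "T" (4x4, takes a point from camera to world coordinates); the wrist camera has in their place "T_tool_cam" (4x4, takes a point from camera to tool coordinates, whose origin is the TCP and whose axes are the flange's). Camera axes: x right, y down, z forward; pixel columns grow to the right and rows downward; lengths in m; the calibration is good to about 2 mm. A picture is of the moment at which its call begins: read the wrist's pose just before it. camera_model takes no time and is no camera call.
- ctrl.job_done(): hands the job in; it is judged then, once.
The state is a dict: "time_s": time; "qpos": joint angles; "qvel": joint speeds; "effort": joint torques, N m; "tool_pos": TCP position; "ee_rot": TCP orientation; "ft_force": force on the tool from outside, world axes, zero at the start; "ft_torque": the same for the moment, N m; "opening": opening from 0.0 (shut) to 1.0 (fully open); "finger_force": force on a finger pad.
Only numpy, scipy, OpenCV 4.12 (cv2) and the standard library are available. Lean on these libraries where they do the work, as an engineer would, in place of code of your own. Each camera call takes 0.05 s, during which the arm holds its last target. There are 200 camera calls.

TASK

Turn the slim iris ring, the middle one of the three rings of the lens standing on the grey box, until its tab lines up with the index ribs on the fixed rings above and below it; do not touch those two rings. Then let go, pick up the bell-shaped dust cover by its knob and set it down gently over the lens, so that it stands with its whole rim flat on the box. Leave the other things on the bench where they are.

Things in the scene. Friction and masses are not known exactly. Their poses are not given: they have to be found in the camera images.
- lens_unit: imaging module, fixed to the bench: a grey box 120 x 120 mm, flat top 40 mm above the bench, with a lens 52 mm tall standing upright on its middle (top of the lens 92 mm above the bench). Origin: centre of the underside, on the lens axis; z up; the index ribs of the lens are on its -x side
- lower_ring: fixed ring of the lens, below the iris ring: 58 mm across, from 40 to 56 mm above the bench, with an upright index rib 8 mm wide on its -x side that stands out to 33 mm from the axis. Origin: centre of its underside, on the lens axis; axes as the module
- upper_ring: fixed ring of the lens, above the iris ring: 48 mm across, from 74 to 92 mm above the bench, with an index rib 8 mm wide on its -x side that stands out to 25.5 mm from the axis. Origin: centre of its underside, on the lens axis; axes as the module
- iris_ring (a joint): angle of the iris ring about the upright lens axis, rad: 0 when its tab is in line with the index ribs, positive counterclockwise seen from above, from -1.7 to 0.6; it starts between -1.4 and -0.6. The ring is knurled, 58 mm across, 16 mm high, from 57 to 73 mm above the bench; it turns with light friction (0.05 N m) and stays where it is left
- iris_tab (a point): outer end of the iris ring's tab, at half the ring's height (65 mm above the bench), 33 mm from the lens axis; the tab is 8 mm wide and 14 mm high
- dust_cover: loose bell-shaped dust cover of grey plastic, 0.1 to 0.15 kg, standing mouth down on the bench at the start: round, 82 mm across outside, 76 mm inside, open below, 57 mm deep inside, its flat top 60 mm above its rim; on the top, in the middle, an upright round knob 26 mm across (20 mm at its foot) and 24 mm high, so its top is 84 mm above the rim. Origin: centre of the rim at the bottom; z up
- tape_roll: bystander: roll of masking tape lying flat, 66 mm across, 18 mm high. Origin: centre of its underside
- cover_glass_b: bystander: small flat white carton, 50 x 66 x 16 mm. Origin: centre of its underside
- tally_counter: bystander: grey hand tally counter, 58 x 60 x 36 mm. Origin: centre of its underside
- jar_bl: bystander: low specimen jar with a wide screw cap, 63 mm across, 39 mm high. Origin: centre of its underside
Not all that is in view belongs to the job. What is shaped like the dust_cover but blue is not meant.

How it is judged:
By the outcome, as a careful person would: the job done as asked, in the order asked, and still so for the second after the job is handed in, with the robot touching nothing.
It also fails if it takes over 58 s, if anything falls off the work surface, if the arm or the gripper's body presses on something with over 40 N, if the wrist force passes 120 N, or if a joint passes its speed limit or range.

## Working session

There is one attempt and no reset: what is moved stays moved. The work goes in short steps, Python scripts to look and compute and a tool call to move; the robot and the scene stay as the last step left them, time stands still between calls to the robot, and variables do not carry over. Pictures are saved under pics/ and viewed, at most 13 in all, crops included, and the job is handed in when it is done.

Besides the shell and the picture viewer there is one more tool, called after "Call:" as name(argument=value, ...) on one line, values as JSON. step_arm: Moves the arm, as the interface text tells. Its arguments: {"type":"object","properties":{"moves":{"type":"string"},"gripper":{"type":"number"}},"required":["moves"]}

```bash
mkdir -p pics; ls; cat > h.py <<'E'
import numpy as np, cv2
from scipy.spatial.transform import Rotation as R
from station import ctrl
def model(n,st=None):
    m=ctrl.camera_model(n)
    if n=="wrist":
        T=np.eye(4);T[:3,:3]=R.from_rotvec(st["ee_rot"]).as_matrix();T[:3,3]=st["tool_pos"]
        m["T"]=T@np.array(m["T_tool_cam"])
    m["T"]=np.array(m["T"]);m["f"]=200/np.tan(np.radians(m["fov_y"])/2);return m
def ray(m,u,v):
    d=np.array([(u-m["cx"])/m["f"],(v-m["cy"])/m["f"]]);s=d.copy()
    for _ in range(20): s=d/(1+m["k1"]*(s@s))
    w=m["T"][:3,:3]@np.array([s[0],s[1],1]);return m["T"][:3,3],w/np.linalg.norm(w)
def onz(m,u,v,z):
    o,d=ray(m,u,v);return o+d*(z-o[2])/d[2]
def proj(m,p):
    c=np.linalg.inv(m["T"])@np.r_[p,1];s=c[:2]/c[2];s=s*(1+m["k1"]*(s@s));return s*m["f"]+[m["cx"],m["cy"]]
def tri(a,b):
    (o1,d1),(o2,d2)=a,b;t=np.linalg.lstsq(np.c_[d1,-d2],o2-o1,rcond=None)[0]
    p,q=o1+d1*t[0],o2+d2*t[1];return (p+q)/2,np.linalg.norm(p-q)
def snap(n,name):
    im=ctrl.snapshot(n);cv2.imwrite(f"pics/{name}.png",im[:,:,::-1]);np.save(f"pics/{name}.npy",im);return im
E
python3 - <<'E'
from h import *
st=ctrl.state();print(st)
for n in("scene","top"):
    snap(n,n+"0");m=model(n);print(n,m)
print(ctrl.camera_model("wrist"))
a=cv2.imread("pics/scene0.png");b=cv2.imread("pics/top0.png")
E
```

```text
pics
{'time_s': 0.0, 'qpos': array([-1.48409481e+00,  2.45809795e-01,  1.55901250e+00, -1.37217898e-05,
        1.33868103e+00, -1.74110948e-01]), 'qvel': array([ 0.00104606, -0.00102106, -0.00090111, -0.00031964,  0.00068451,
        0.00112252]), 'effort': array([-2.19260459e-03, -4.15834880e+01, -3.14604235e+01,  6.84300950e-02,
        3.32755689e-02, -1.35720516e-04]), 'tool_pos': array([ 0.16755498, -0.62741088,  0.20434891]), 'ee_rot': array([-3.11302399e+00, -4.08279717e-01, -1.10110273e-04]), 'ft_force': array([-0.51304831,  1.10861672, -0.2265561 ]), 'ft_torque': array([0.02388504, 0.05077958, 0.00514366]), 'finger_force': 0.0, 'opening': 1.0011321517119973}
scene {'fov_y': 45.538447397343965, 'cx': 325.92554422049056, 'cy': 200.70712615511522, 'k1': 0.026919214876938744, 'T': array([[-0.74828334, -0.33807565,  0.57076869, -0.32973888],
       [-0.66296337,  0.41156761, -0.62537322,  0.89376982],
       [-0.02348645, -0.8463551 , -0.53210096,  0.8170726 ],
       [ 0.        ,  0.        ,  0.        ,  1.        ]]), 'f': np.float64(476.49750853336764)}
top {'fov_y': 49.21835020471822, 'cx': 314.9074706459961, 'cy': 199.12355780375023, 'k1': -0.05884440010059402, 'T': array([[ 0.00783318, -0.98960807,  0.14357756,  0.26638422],
       [-0.99996394, -0.00728112,  0.00437001, -0.01672327],
       [-0.00327919, -0.14360662, -0.98962942,  1.37230411],
       [ 0.        ,  0.        ,  0.        ,  1.        ]]), 'f': np.float64(436.6531333662077)}
{'fov_y': 60.3169667493467, 'cx': 322.16800621378724, 'cy': 201.80927282221478, 'k1': -0.05944608670900574, 'T_tool_cam': array([[-4.56860068e-04, -9.63918457e-01, -2.66197294e-01,
         7.68360981e-02],
       [ 9.99999796e-01, -3.21758944e-04, -5.51134792e-04,
         1.26740272e-03],
       [ 4.45597638e-04, -2.66197491e-01,  9.63918408e-01,
        -1.78898749e-01],
       [ 0.00000000e+00,  0.00000000e+00,  0.00000000e+00,
         1.00000000e+00]])}
```

View pics/scene0.png

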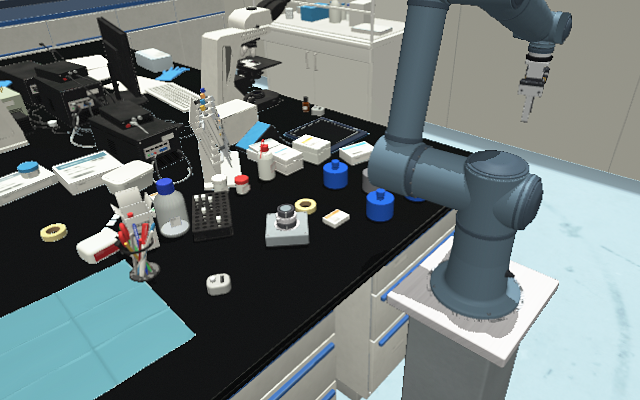

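View pics/top0.png

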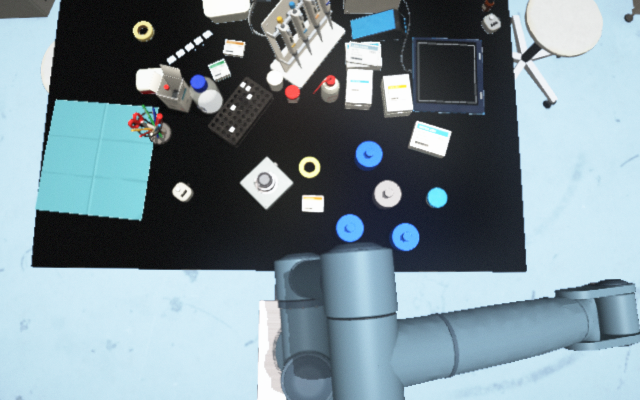

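The top view shows the lens box at (266,182). The candidates for the dust cover are the grey bell at (387,194), and blue bells at (369,154), (350,228) and (405,237). The cyan-capped jar is at (437,198). I choose the grey one and check it in a close crop.

```bash
python3 - <<'E'
from h import *
mt=model("top");ms=model("scene")
for n,u,v,z in(("cover knob",387,194,.084),("lens top",264,181,.092),("box",266,182,.04),("blue1",369,154,.084),("blue2",350,228,.084),("blue3",405,237,.084),("jar",437,198,.039),("tape",309,167,.018),("carton",313,203,.016),("tally",182,191,.036)):
    p=onz(mt,u,v,z);print(n,p.round(3),"r",np.hypot(*p[:2]).round(3),"scene px",proj(ms,p).round())
print(tri(ray(mt,264,181),ray(ms,287,210)))
a=np.load("pics/top0.npy");s=np.load("pics/scene0.npy")
c1=cv2.resize(a[140:230,225:315],None,fx=4.4,fy=4.4,interpolation=cv2.INTER_CUBIC)
c2=cv2.resize(a[140:230,350:440],None,fx=4.4,fy=4.4,interpolation=cv2.INTER_CUBIC)
cv2.imwrite("pics/c1.png",np.hstack([c1,c2])[:,:,::-1])
E
```

```text
cover knob [ 0.47  -0.226  0.084] r 0.522 scene px [376. 166.]
lens top [0.506 0.141 0.092] r 0.525 scene px [287. 208.]
box [0.512 0.141 0.04 ] r 0.531 scene px [286. 223.]
blue1 [ 0.593 -0.174  0.084] r 0.618 scene px [336. 161.]
blue2 [ 0.368 -0.115  0.084] r 0.386 scene px [381. 190.]
blue3 [ 0.342 -0.278  0.084] r 0.441 scene px [418. 173.]
jar [ 0.466 -0.389  0.039] r 0.607 scene px [404. 161.]
tape [0.566 0.009 0.018] r 0.566 scene px [305. 204.]
carton [ 0.451 -0.005  0.016] r 0.451 scene px [336. 215.]
tally [0.483 0.404 0.036] r 0.63 scene px [219. 275.]
(array([0.50620815, 0.14157642, 0.08671439]), np.float64(0.0011426002911531917))
```

View pics/c1.png

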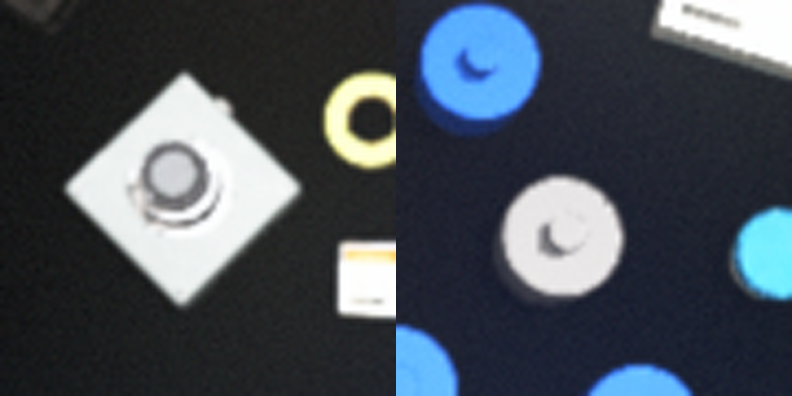

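The lens triangulates to (0.506, 0.142) with its top at about 0.087–0.092 m. The grey bell is at (0.47, -0.226). Both agree with the description and are within reach. I'll go towards the cover, take a wrist view in passing, and then go on to the lens.

Call:
step_arm(moves="0.1 -0.08 -0.05 0 0 0;0.24 -0.19 -0.1 0 0 0;0.38 -0.3 -0.15 0 0 0;0.5 -0.4 -0.15 0 0 0;0.65 -0.51 -0.15 0 0 0;0.77 -0.61 -0.15 0 0 0;0.88 -0.7 -0.15 0 0 0;0.98 -0.78 -0.15 0 0 0")

```text
time_s: 0.77
tool_pos: [0.363, -0.3637, 0.2499]
ee_rot: [-3.115, -0.408, 0.0]
ft_force: [0.1, -0.7, 0.2]
opening: 0.998
finger_force: 0.0
```

```bash
cat >> h.py <<'E'
def go(x,y,z,yaw):
    """tool-down target with tool x axis at yaw -> scaled shift and turn from the present pose"""
    st=ctrl.state();A=R.from_rotvec(st["ee_rot"]);c,s=np.cos(yaw),np.sin(yaw)
    B=R.from_matrix(np.array([[c,s,0],[s,-c,0],[0,0,-1.]]))
    return (A.inv().apply(np.array([x,y,z])-st["tool_pos"])/.3).round(4),((A.inv()*B).as_rotvec()/(2*np.pi)).round(4)
def show():
    st=ctrl.state();X=R.from_rotvec(st["ee_rot"]).as_matrix()
    print("t",round(st["time_s"],2),"pos",st["tool_pos"].round(4),"yaw",np.arctan2(X[1,0],X[0,0]).round(4),"tilt",X[:2,2].round(4),"q",st["qpos"].round(3),"F",st["ft_force"].round(1),"T",st["ft_torque"].round(2),"op",round(st["opening"],3),"ff",round(st["finger_force"],1));return st
E
python3 - <<'E'
from h import *
st=show();snap("wrist","w1");m=model("wrist",st);print("cover at",proj(m,[.47,-.226,.084]))
print(go(.48,-.05,.25,.2),go(.506,.142,.25,.2))
E
```

```text
t 0.77 pos [ 0.363  -0.3637  0.2499] yaw 0.2604 tilt [-0.0001  0.0003] q [-1.007 -0.115  1.854  0.     1.403  0.303] F [ 0.1 -0.7  0.2] T [-0.03 -0.07 -0.02] op 0.998 ff 0.0
cover at [208.40825963  40.07406219]
(array([ 0.6358, -0.8923,  0.0043]), array([-0.0005, -0.0005,  0.0106])) (array([ 0.888 , -1.4869,  0.0068]), array([-0.0005, -0.0005,  0.0106]))
```

Call:
step_arm(moves="0.09 -0.12 0 0 0 0;0.18 -0.24 0 0 0 0;0.26 -0.36 0 0 0 0;0.34 -0.48 0 0 0 0;0.42 -0.6 0 0 0 0;0.5 -0.72 0 0 0 0;0.58 -0.84 0 0 0 0;0.64 -0.9 0 0 0 0")

```text
time_s: 1.48
tool_pos: [0.478, -0.0531, 0.25]
ee_rot: [-3.115, -0.409, 0.0]
ft_force: [1.0, 0.5, 0.1]
opening: 1.0
finger_force: 0.0
```

```bash
python3 - <<'E'
from h import *
st=show();snap("wrist","w2");m=model("wrist",st);print("lens at",proj(m,[.506,.142,.092]))
print(go(.506,.142,.25,.2))
E
```

```text
t 1.48 pos [ 0.478  -0.0531  0.25  ] yaw 0.2611 tilt [-0.0001  0.0001] q [-0.347 -0.201  1.929  0.     1.413  0.963] F [1.  0.5 0.1] T [ 0.03 -0.06 -0.04] op 1.0 ff 0.0
lens at [133.41803997 108.40810921]
(array([ 0.2508, -0.5872,  0.0026]), array([-0.0005, -0.0004,  0.0107]))
```

Call:
step_arm(moves="0.06 -0.12 0 0 0 0;0.11 -0.24 0 0 0 0;0.16 -0.36 0 0 0 0;0.21 -0.48 0 0 0 0;0.24 -0.56 0 0 0 0;0.25 -0.587 0 0 0 0;0.25 -0.587 0 0 0 0;0.25 -0.587 0 0 0 0")

```text
time_s: 2.2
tool_pos: [0.5052, 0.1336, 0.2498]
ee_rot: [3.114, 0.409, -0.001]
ft_force: [0.1, -0.7, -0.1]
opening: 1.005
finger_force: 0.0
```

```bash
python3 - <<'E'
from h import *
st=show();w3=snap("wrist","w3");m=model("wrist",st);p=proj(m,[.506,.142,.092]);print("lens at",p)
w2=np.load("pics/w2.npy")
c=lambda a,u,v:cv2.resize(a[max(v-75,0):v+75,max(0,u-75):u+75],(400,400),interpolation=cv2.INTER_CUBIC)
u,v=p.astype(int);cv2.imwrite("pics/c2.png",np.hstack([c(w3,u,v),c(w2,133,108)])[:,:,::-1])
E
```

```text
t 2.2 pos [0.5052 0.1336 0.2498] yaw 0.2611 tilt [-0.0008 -0.0006] q [ 4.200e-02 -9.300e-02  1.834e+00 -1.000e-03  1.401e+00  1.351e+00] F [ 0.1 -0.7 -0.1] T [-0.02 -0.05 -0.  ] op 1.005 ff 0.0
lens at [313.09385882 183.22559934]
```

View pics/c2.png

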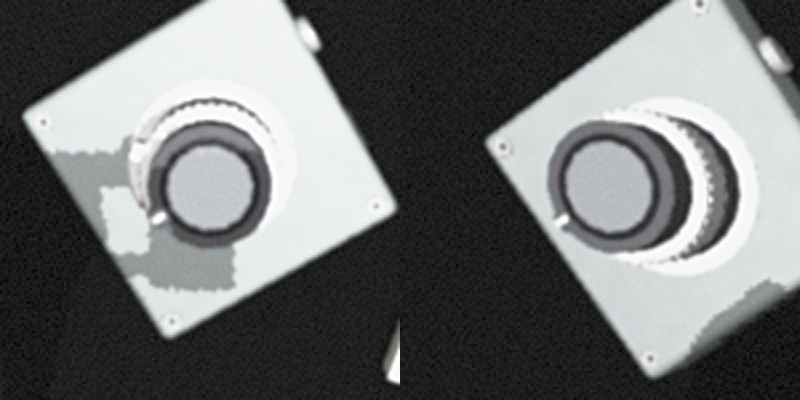

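The left crop shows the lens top centred at (209,188) with the upper rib's white tick at (157,217), which puts the ribs at about 134° in world terms. The iris tab seems to be at (137,157), clockwise of them. I'll turn the wrist to put the camera on the tab's side and measure closer.

Call:
step_arm(moves="0.01 -0.025 0.02 0 0 -0.019;0.01 -0.025 0.06 0 0 -0.038;0.01 -0.025 0.1 0 0 -0.057;0.01 -0.025 0.14 0 0 -0.076;0.01 -0.025 0.167 0 0 -0.095;0.01 -0.025 0.167 0 0 -0.115;0.01 -0.025 0.167 0 0 -0.135;0.01 -0.025 0.167 0 0 -0.155")

```text
time_s: 2.92
tool_pos: [0.5063, 0.1403, 0.1998]
ee_rot: [-2.56, -1.82, 0.001]
ft_force: [-0.9, -0.1, 0.7]
opening: 1.001
finger_force: 0.0
```

Call:
step_arm(moves="0 0 0 0 0 -0.019;0 0 0 0 0 -0.035;0 0 0 0 0 -0.042;0 0 0 0 0 -0.042;0 0 0 0 0 -0.042;0 0 0 0 0 -0.042;0 0 0 0 0 -0.042;0 0 0 0 0 -0.042")

```text
time_s: 3.58
tool_pos: [0.5063, 0.1419, 0.2001]
ee_rot: [2.303, 2.136, -0.0]
ft_force: [-0.6, 1.0, -0.4]
opening: 1.0
finger_force: 0.0
```

```bash
python3 - <<'E'
from h import *
st=show();w=snap("wrist","w4");m=model("wrist",st);p=proj(m,[.506,.142,.075]);print("lens at",p)
u,v=p.astype(int);u0,v0=u-80,v-70;print(u0,v0)
cv2.imwrite("pics/c4.png",cv2.resize(w[v0:v0+120,u0:u0+160],None,fx=5,fy=5,interpolation=cv2.INTER_CUBIC)[:,:,::-1])
E
```

```text
t 3.58 pos [0.5063 0.1419 0.2001] yaw 1.4957 tilt [ 0. -0.] q [ 0.058 -0.043  1.879 -0.     1.306  0.133] F [-0.6  1.  -0.4] T [-0.06 -0.03 -0.02] op 1.0 ff 0.0
lens at [322.13110603 193.50618682]
242 123
```

View pics/c4.png

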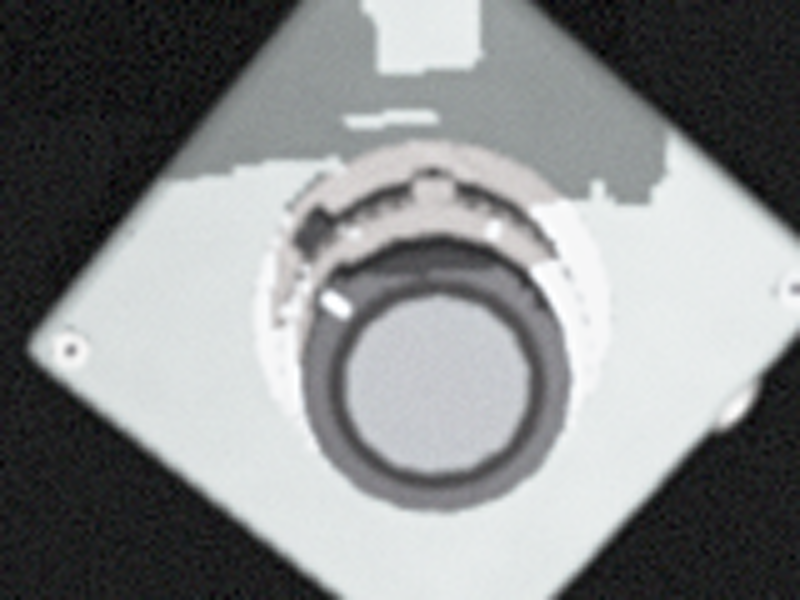

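The crop shows the upper rib tick at (335,303), a dark block at (315,230) and a light bump at (432,185). I'll check by ray which of the last two is the tab and which is the lower rib.

```bash
python3 - <<'E'
from h import *
st=ctrl.state();m=model("wrist",st);w=np.load("pics/w4.npy");w3=np.load("pics/w3.npy")
# lens centre: dark upper-ring outline fit & glass disc, top plane
hsv=cv2.cvtColor(w,cv2.COLOR_RGB2HSV)
g=cv2.cvtColor(w,cv2.COLOR_RGB2GRAY);roi=g[123:243,242:402]
print("samples",[(q,w[123+q[1]//5,242+q[0]//5]) for q in((315,230),(432,185),(400,255),(335,303),(435,380),(315,400),(350,290),(460,150),(432,200))])
P=lambda x,y,z:onz(m,242+(x+.5)/5-.5,123+(y+.5)/5-.5,z)
# glass disc mask
col=w[123+76,242+87].astype(int)
# outer ring bounds from crop: left 300, right 572, bottom 510
L,Rr,B=P(300,380,.092),P(572,380,.092),P(437,510,.092)
dg=lambda p,c:(np.degrees(np.arctan2(p[1]-c[1],p[0]-c[0])).round(1),(np.hypot(*(p-c)[:2])*1e3).round(1))
X=R.from_rotvec(st["ee_rot"]).as_matrix()[:,0]
c=(L+Rr)/2;c=B+X*.024+ (c-B-X*((c-B)@X)) ;print("c",c.round(4),"width",np.linalg.norm(L-Rr))
c2=np.array([P(345,380,.092),P(530,380,.092)]).mean(0);print(c2.round(4))
print("urib",dg(P(335,303,.092),c))
for z in(.056,.0575,.065,.072):print(z,"dark",dg(P(315,230,z),c),"bump",dg(P(432,176,z),c))
# box corners
for q in((30,345),):print("box L corner z.04",P(*q,.04),dg(P(*q,.04),c))
# box outline by mask
mk=((g>120)).astype(np.uint8);cn=max(cv2.findContours(mk,0,2)[0],key=cv2.contourArea)
r=cv2.minAreaRect(cn);bp=np.array([onz(m,*q,.04) for q in cv2.boxPoints(r)]);print("box",bp.mean(0).round(4),[ (np.linalg.norm(bp[i]-bp[i-1])*1e3).round(1) for i in range(4)],[np.degrees(np.arctan2(*(bp[i]-bp[i-1])[1::-1])).round(1) for i in range(4)])
E
```

```text
samples [((315, 230), array([85, 85, 87], dtype=uint8)), ((432, 185), array([209, 205, 205], dtype=uint8)), ((400, 255), array([71, 72, 75], dtype=uint8)), ((335, 303), array([252, 253, 254], dtype=uint8)), ((435, 380), array([196, 198, 202], dtype=uint8)), ((315, 400), array([131, 129, 132], dtype=uint8)), ((350, 290), array([129, 129, 133], dtype=uint8)), ((460, 150), array([207, 202, 203], dtype=uint8)), ((432, 200), array([205, 199, 199], dtype=uint8))]
c [0.5118 0.1417 0.092 ] width 0.046953752753005056
[0.512  0.1414 0.092 ]
urib (np.float64(138.1), np.float64(21.8))
0.056 dark (np.float64(134.5), np.float64(29.8)) bump (np.float64(86.1), np.float64(29.9))
0.0575 dark (np.float64(134.0), np.float64(29.9)) bump (np.float64(86.2), np.float64(30.1))
0.065 dark (np.float64(131.7), np.float64(30.5)) bump (np.float64(86.4), np.float64(31.2))
0.072 dark (np.float64(129.6), np.float64(31.1)) bump (np.float64(86.6), np.float64(32.2))
box L corner z.04 [0.42998796 0.14110535 0.04      ] (np.float64(-179.6), np.float64(81.8))
box [0.2188 0.1945 0.04  ] [np.float64(308.8), np.float64(92.5), np.float64(294.9), np.float64(115.0)] [np.float64(72.2), np.float64(-8.1), np.float64(-104.0), np.float64(177.4)]
```

```bash
python3 - <<'E'
from h import *
from types import SimpleNamespace
def st(pos,yaw):
    c,s=np.cos(yaw),np.sin(yaw);return dict(tool_pos=np.array(pos),ee_rot=R.from_matrix(np.array([[c,s,0],[s,-c,0],[0,0,-1.]])).as_rotvec())
V=[("w2",model("wrist",st([.478,-.0531,.25],.2611))),("w3",model("wrist",st([.5052,.1336,.2498],.2611))),("w4",model("wrist",ctrl.state())),("top0",model("top"))]
C={}
for n,m in V:
    w=np.load(f"pics/{n}.npy");g=cv2.cvtColor(w,cv2.COLOR_RGB2GRAY)
    p=proj(m,[.511,.1415,.092]);u,v=p.round().astype(int)
    if n!="top0":
        k,lab=cv2.connectedComponents((g>160).astype(np.uint8),connectivity=4)
        d=(lab==lab[v,u]).astype(np.uint8);e=cv2.fitEllipse(max(cv2.findContours(d,0,1)[0],key=len));C[n]=e[0];print(n,"glass",np.round(e[0],1),np.round(e[1],1),d.sum(),onz(m,*e[0],.092).round(4))
    # box: fit four sides with lines from edge of light region
    p=proj(m,[.511,.1415,.04]);u,v=p.round().astype(int);r=int(.12*m["f"]/abs(m["T"][2,3]-.04))
    mk=np.zeros_like(g);cv2.circle(mk,(u,v),r,255,-1)
    b=((g>100)&(mk>0)).astype(np.uint8);b=cv2.morphologyEx(b,cv2.MORPH_CLOSE,np.ones((25,25)) if n!="top0" else np.ones((9,9)));b=cv2.morphologyEx(b,cv2.MORPH_OPEN,np.ones((9,9)))
    cn=max(cv2.findContours(b,0,1)[0],key=cv2.contourArea)[:,0]
    W=np.array([onz(m,*q,.04)[:2] for q in cn]).astype(np.float32)
    q=cv2.minAreaRect(W*1000);print(n,"box",np.round(q[0],1),np.round(q[1],1),np.round(q[2],1))
ray_=lambda n:ray(dict(V)[n],*C[n])
for a,b in(("w2","w3"),("w2","w4"),("w3","w4")):print(a,b,*tri(ray_(a),ray_(b)))
E
```

```text
w2 glass [135.9 102.6] [29.2 32.7] 793 [0.5111 0.1413 0.092 ]
w2 box [514.4 136.9] [119.2 128.2] 45.5
w3 glass [316.3 177.8] [29.7 30. ] 742 [0.5114 0.1416 0.092 ]
w3 box [509.8 136.1] [130.1 124.6] 45.4
w4 glass [329.  199.5] [33.9 34.9] 977 [0.5118 0.1406 0.092 ]
w4 box [533.1 114.5] [131.1 198.1] 38.6
top0 box [512.7 139.7] [122.7 125.5] 45.8
w2 w3 [0.51115182 0.14155865 0.09154326] 0.0002120782502376231
w2 w4 [0.51151761 0.14086853 0.09299875] 0.0005982031801713677
w3 w4 [0.51190135 0.14159762 0.09522284] 0.00023788445621901035
```

The lens axis is at (0.5114, 0.1413), with its top at 0.092 m as described. The ribs are at about 135°, from both the box yaw and the lower rib (the dark block). The tab (the light bump, radius about 32 mm) is at about 86°. That leaves a turn of about +0.86 rad. The fingers already lie 90° from the tab, so I'll descend.

Call:
step_arm(moves="0 0.017 0.1 0 0 0;0 0.017 0.2 0 0 0;0 0.017 0.3 0 0 0;0 0.017 0.38 0 0 0;0 0.017 0.43 0 0 0;0 0.017 0.46 0 0 0;0 0.017 0.47 0 0 0;0 0.017 0.47 0 0 0", gripper=-1)

```text
time_s: 4.3
tool_pos: [0.5113, 0.1419, 0.0589]
ee_rot: [-2.302, -2.137, 0.001]
ft_force: [0.0, -0.3, 1.0]
opening: 1.003
finger_force: 0.0
```

```bash
python3 - <<'E'
from h import *
show();print(go(.5114,.1413,.059,1.4957))
E
```

```text
t 4.3 pos [0.5113 0.1419 0.0589] yaw 1.4966 tilt [-0.0006 -0.    ] q [ 0.057  0.155  1.956 -0.     1.031  0.131] F [ 0.  -0.3  1. ] T [-0.03 -0.07 -0.04] op 1.003 ff 0.0
(array([-0.0018,  0.0006, -0.0004]), array([-0.0001,  0.    ,  0.0001]))
```

Call:
step_arm(moves="0 0 0 0 0 0;0 0 0 0 0 0;0 0 0 0 0 0;0 0 0 0 0 0;0 0 0 0 0 0;0 0 0 0 0 0;0 0 0 0 0 0;0 0 0 0 0 0", gripper=0)

```text
time_s: 4.97
tool_pos: [0.5121, 0.1418, 0.0595]
ee_rot: [2.301, 2.137, 0.002]
ft_force: [3.2, -0.3, -0.6]
opening: 0.599
finger_force: 30.0
```

```bash
python3 - <<'E'
from h import *
show()
E
```

```text
t 4.97 pos [0.5121 0.1418 0.0595] yaw 1.4966 tilt [0.0019 0.0001] q [ 0.057  0.155  1.955 -0.     1.03   0.131] F [ 3.2 -0.3 -0.6] T [-0.01 -0.53  0.01] op 0.599 ff 30.0
```

Call:
step_arm(moves="0 0 0 0 0 -0.008;0 0 0 0 0 -0.016;0 0 0 0 0 -0.025;0 0 0 0 0 -0.034;0 0 0 0 0 -0.043;0 0 0 0 0 -0.052;0 0 0 0 0 -0.06;0 0 0 0 0 -0.065")

```text
time_s: 5.63
tool_pos: [0.512, 0.1418, 0.0594]
ee_rot: [1.818, 2.561, 0.001]
ft_force: [1.9, -0.4, 0.1]
opening: 0.599
finger_force: 30.0
```

Call:
step_arm(moves="0 0 0 0 0 -0.01;0 0 0 0 0 -0.02;0 0 0 0 0 -0.03;0 0 0 0 0 -0.04;0 0 0 0 0 -0.05;0 0 0 0 0 -0.06;0 0 0 0 0 -0.068;0 0 0 0 0 -0.07")

```text
time_s: 6.3
tool_pos: [0.5119, 0.1417, 0.0595]
ee_rot: [1.217, 2.895, 0.0]
ft_force: [1.2, -0.4, 1.0]
opening: 0.599
finger_force: 30.0
```

```bash
python3 - <<'E'
from h import *
st=show();w=snap("wrist","w5");m=model("wrist",st);p=proj(m,[.512,.142,.075]);print("lens at",p)
u,v=p.astype(int);u0,v0=max(u-120,0),max(v-120,0);print(u0,v0)
cv2.imwrite("pics/c5.png",cv2.resize(w[v0:v0+200,u0:u0+240],None,fx=3,fy=3,interpolation=cv2.INTER_CUBIC)[:,:,::-1])
E
```

```text
t 6.3 pos [0.5119 0.1417 0.0595] yaw 2.346 tilt [ 0.0011 -0.0001] q [ 0.057  0.155  1.955 -0.     1.031 -0.718] F [ 1.2 -0.4  1. ] T [-0.11 -0.41 -0.06] op 0.599 ff 30.0
lens at [325.02620998 260.58661704]
205 140
```

View pics/c5.png

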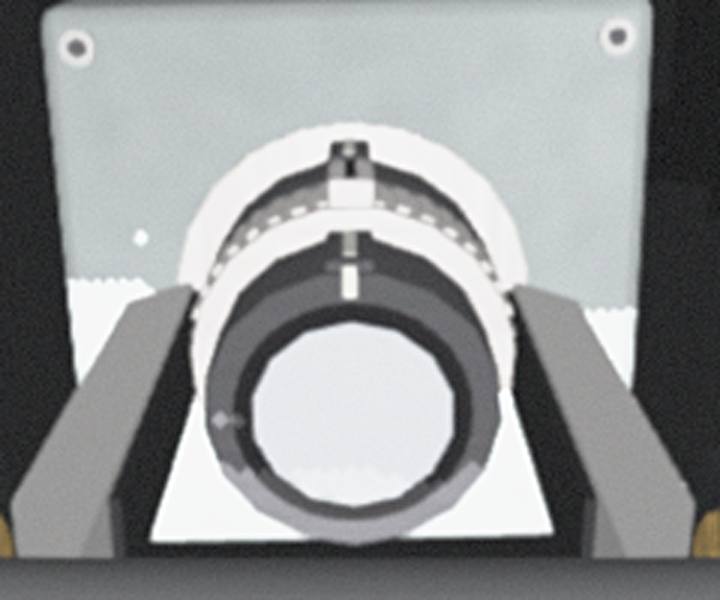

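The lower rib (350,160), the tab (351,190) and the upper rib (349,280) are nearly in line. I'll measure what is left over numerically.

```bash
python3 - <<'E'
from h import *
st=ctrl.state();m=model("wrist",st);g=cv2.cvtColor(np.load("pics/w5.npy"),cv2.COLOR_RGB2GRAY).astype(float)
C=np.array([.5119,.1417])
def edges(rows,z,name,lo=300,hi=345):
    p=cv2.resize(g[rows[0]:rows[1]].mean(0)[None,lo:hi].astype(np.float32),None,fx=8,fy=1,interpolation=cv2.INTER_CUBIC)[0]
    d=np.gradient(cv2.GaussianBlur(p[None],(0,0),4)[0]);i=np.argsort(-abs(d));a=i[0];b=[j for j in i if abs(j-a)>20 and d[j]*d[a]<0][0]
    u=sorted([lo+(a+.5)/8-.5,lo+(b+.5)/8-.5]);v=(rows[0]+rows[1]-1)/2
    q=onz(m,sum(u)/2,v,z)[:2]-C;print(name,np.round(u,2),"r",(np.hypot(*q)*1e3).round(1),"ang",np.degrees(np.arctan2(q[1],q[0])).round(2))
edges((201,207),.0665,"tab outer face")
edges((188,191),.056,"lower rib top")
edges((230,238),.092,"upper tick")
edges((218,222),.092,"upper rib")
E
```

```text
tab outer face [313.94 329.44] r 28.5 ang 137.2
lower rib top [314.69 327.44] r 33.7 ang 137.33
upper tick [318.44 323.81] r 21.6 ang 138.78
upper rib [313.31 318.81] r 28.5 ang 142.28
```

The tab is 0.6 px (about 0.3 mm, 0.5°) clockwise of the ribs. I'll nudge it, then let go and rise.

Call:
step_arm(moves="0 0 0 0 0 -0.001;0 0 0 0 0 -0.0015;0 0 0 0 0 -0.0015;0 0 0 0 0 -0.0015;0 0 0 0 0 -0.0015;0 0 0 0 0 -0.0015;0 0 0 0 0 -0.0015;0 0 0 0 0 -0.0015")

```text
time_s: 7.02
tool_pos: [0.5119, 0.1418, 0.0594]
ee_rot: [1.205, 2.9, 0.001]
ft_force: [4.2, -1.4, 2.5]
opening: 0.598
finger_force: 30.0
```

Call:
step_arm(moves="0 0 0 0 0 0;0 0 0 0 0 0;0 0 0 0 0 0;0 0 0 0 0 0;0 0 0 0 0 0;0 0 0 0 0 0;0 0 0 0 0 0;0 0 0 0 0 0", gripper=-1)

```text
time_s: 7.68
tool_pos: [0.5112, 0.1419, 0.059]
ee_rot: [-1.205, -2.901, 0.0]
ft_force: [0.6, -0.7, 0.5]
opening: 1.0
finger_force: 0.0
```

```bash
python3 - <<'E'
from h import *
st=show();g=cv2.cvtColor(snap("wrist","w6"),cv2.COLOR_RGB2GRAY).astype(float)
def edges(rows,name,lo=300,hi=345):
    p=cv2.resize(g[rows[0]:rows[1]].mean(0)[None,lo:hi].astype(np.float32),None,fx=8,fy=1,interpolation=cv2.INTER_CUBIC)[0]
    d=np.gradient(cv2.GaussianBlur(p[None],(0,0),4)[0]);i=np.argsort(-abs(d));a=i[0];b=[j for j in i if abs(j-a)>20 and d[j]*d[a]<0][0]
    u=sorted([lo+(a+.5)/8-.5,lo+(b+.5)/8-.5]);print(name,np.round(u,2),sum(u)/2)
edges((201,207),"tab");edges((188,191),"lrib");edges((230,238),"tick")
E
```

```text
t 7.68 pos [0.5112 0.1419 0.059 ] yaw 2.3543 tilt [-0.0002  0.    ] q [ 0.057  0.155  1.956  0.     1.031 -0.727] F [ 0.6 -0.7  0.5] T [ 0.01 -0.13 -0.02] op 1.0 ff 0.0
tab [314.56 329.69] 322.125
lrib [315.69 328.44] 322.0625
tick [319.81 324.69] 322.25
```

The tab sits within 0.1 px of the line of the ribs, and the ring has been let go. Next I rise and go over to the cover.

Call:
step_arm(moves="0 0 -0.08 0 0 0;0 0 -0.2 0 0 0;0 0 -0.33 0 0 0;0 0 -0.46 0 0 0;0 0 -0.58 0 0 0;-0.05 -0.06 -0.63 0 0 0;-0.12 -0.15 -0.63 0 0 0;-0.2 -0.25 -0.63 0 0 0")

```text
time_s: 8.4
tool_pos: [0.5011, 0.0461, 0.2502]
ee_rot: [1.199, 2.9, 0.002]
ft_force: [0.9, -0.2, 0.7]
opening: 1.0
finger_force: 0.0
```

Call:
step_arm(moves="-0.08 -0.1 0 0 0 0;-0.16 -0.2 0 0 0 0;-0.24 -0.3 0 0 0 0;-0.32 -0.4 0 0 0 0;-0.4 -0.5 0 0 0 0;-0.48 -0.6 0 0 0 0;-0.53 -0.66 0 0 0 0;-0.55 -0.68 0 0 0 0")

```text
time_s: 9.07
tool_pos: [0.4717, -0.2175, 0.2481]
ee_rot: [1.211, 2.899, -0.001]
ft_force: [-0.4, 0.5, -0.7]
opening: 0.999
finger_force: 0.0
```

```bash
python3 - <<'E'
from h import *
st=show();snap("wrist","w7");m=model("wrist",st);print("cover px",proj(m,[.47,-.226,.084]))
print(go(.47,-.226,.25,2.354))
E
```

```text
t 9.07 pos [ 0.4717 -0.2175  0.2481] yaw 2.3503 tilt [-0.0002 -0.0005] q [-6.500e-01 -1.000e-01  1.844e+00 -1.000e-03  1.398e+00 -1.430e+00] F [-0.4  0.5 -0.7] T [-0.04 -0.15  0.05] op 0.999 ff 0.0
cover px [316.31058127 189.44095721]
(array([-0.0163, -0.0255, -0.0067]), array([-0.0001,  0.    , -0.0005]))
```

```bash
python3 - <<'E'
from h import *
w=np.load("pics/w7.npy");cv2.imwrite("pics/c7.png",cv2.resize(w[90:290,216:416],None,fx=3,fy=3,interpolation=cv2.INTER_CUBIC)[:,:,::-1])
E
```

Call:
step_arm(moves="-0.06 -0.01 0 0 0 0;-0.12 -0.02 0 0 0 0;-0.17 -0.025 0 0 0 0;-0.2 -0.025 0 0 0 0;-0.2 -0.025 0 0 0 0;-0.2 -0.025 0 0 0 0;-0.2 -0.025 0 0 0 0;-0.2 -0.025 0 0 0 0")

```text
time_s: 9.78
tool_pos: [0.5093, -0.2613, 0.2481]
ee_rot: [-1.204, -2.902, -0.0]
ft_force: [-0.8, -0.3, 0.5]
opening: 0.997
finger_force: 0.0
```

View pics/c7.png

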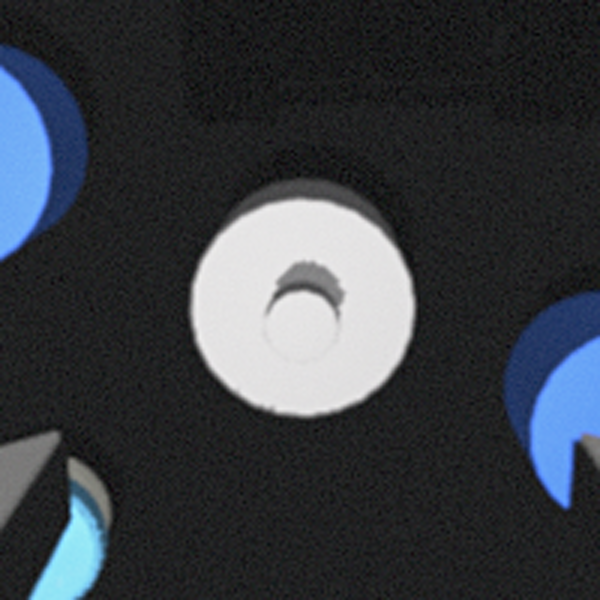

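The grey bell fills the crop: top disc centred at (302,306), knob top at (302,325), and no other bell is close to the fingers. I'll triangulate the disc from the two wrist places.

```bash
cat > t.py <<'E'
from h import *
st=show();snap("wrist","w8")
def S(pos,yaw):
    c,s=np.cos(yaw),np.sin(yaw);return dict(tool_pos=np.array(pos),ee_rot=R.from_matrix(np.array([[c,s,0],[s,-c,0],[0,0,-1.]])).as_rotvec())
m7=model("wrist",S([.4717,-.2175,.2481],2.3503));m8=model("wrist",st);E=[]
for n,m in(("w7",m7),("w8",m8)):
    w=np.load(f"pics/{n}.npy");h=cv2.cvtColor(w,cv2.COLOR_RGB2HSV);b=((h[...,2]>170)&(h[...,1]<40)).astype(np.uint8)
    u,v=proj(m,[.47,-.226,.06]).astype(int);k,lab=cv2.connectedComponents(b);l=lab[v-12:v+25,u-25:u+25];l=np.bincount(l[l>0]).argmax()
    e=cv2.fitEllipse(cv2.convexHull(max(cv2.findContours((lab==l).astype(np.uint8),0,1)[0],key=len)));E.append(ray(m,*e[0]))
    g=cv2.cvtColor(w,cv2.COLOR_RGB2GRAY)
    print(n,np.round(e,1) if 0 else (np.round(e[0],1),np.round(e[1],1)),"z.06:",onz(m,*e[0],.06).round(4),"diam",(e[1][1]/m["f"]*np.linalg.norm(m["T"][:3,3]-[.47,-.226,.06])).round(4))
p,d=tri(*E);print("disc centre",p.round(4),d)
print("knob w7 z.084",onz(m7,216+302/3,90+325/3,.084).round(4))
print(go(p[0],p[1],.12,2.354),go(p[0],p[1],.063,2.354))
E
python3 t.py
```

```text
t 9.78 pos [ 0.5093 -0.2613  0.2481] yaw 2.3551 tilt [-0.      0.0002] q [-0.672  0.031  1.716  0.     1.395 -1.456] F [-0.8 -0.3  0.5] T [-0.   -0.13  0.04] op 0.997 ff 0.0
w7 (array([316.4, 191.8]), array([71.5, 73.5])) z.06: [ 0.4757 -0.2321  0.06  ] diam 0.0803
w8 (array([322. , 154.7]), array([42.4, 73.9])) z.06: [ 0.4889 -0.2427  0.06  ] diam 0.0789
disc centre [ 0.5007 -0.2577 -0.0847] 0.004571294084456363
knob w7 z.084 [ 0.4769 -0.2324  0.084 ]
(array([ 0.0291, -0.0112,  0.4273]), array([ 0.    , -0.    ,  0.0001])) (array([ 0.0291, -0.0112,  0.6173]), array([ 0.    , -0.    ,  0.0001]))
```

```bash
python3 - <<'E'
from h import *
st=ctrl.state();m=model("wrist",st);w=np.load("pics/w8.npy");g=cv2.cvtColor(w,cv2.COLOR_RGB2GRAY)
p=proj(m,[.476,-.232,.06]);print(p,proj(m,[.476,-.232,.084]));u,v=p.astype(int)
cv2.imwrite("pics/c8.png",cv2.resize(w[max(0,v-100):v+100,u-100:u+100],None,fx=2,fy=2)[:,:,::-1]);print(max(0,v-100),u-100)
E
```

```text
[320.6001666  138.78648059] [320.50538769 140.94824613]
38 220
```

View pics/c8.png

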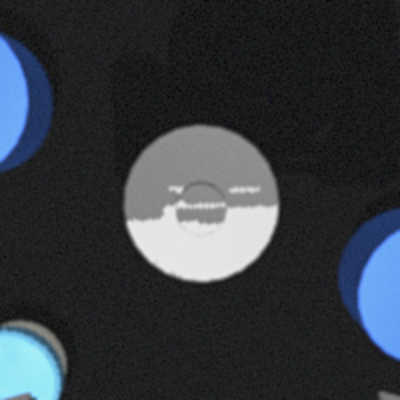

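In the second view, half of the top is in the gripper's shadow. The disc centre is at about (320.5,139.5) against a predicted (320.6,138.8), so the cover stands at (0.476, -0.232) with its top at 0.060. Down to the knob.

Call:
step_arm(moves="0.04 0 0.08 0 0 0;0.09 -0.005 0.18 0 0 0;0.13 -0.01 0.28 0 0 0;0.147 -0.01 0.37 0 0 0;0.147 -0.01 0.45 0 0 0;0.147 -0.01 0.5 0 0 0;0.147 -0.01 0.53 0 0 0;0.147 -0.01 0.53 0 0 0")

```text
time_s: 10.5
tool_pos: [0.475, -0.232, 0.0872]
ee_rot: [-1.204, -2.898, -0.002]
ft_force: [-0.3, 0.3, -0.6]
opening: 0.999
finger_force: 0.0
```

```bash
python3 - <<'E'
from h import *
show();print(go(.476,-.232,.0635,2.354))
E
```

```text
t 10.5 pos [ 0.475  -0.232   0.0872] yaw 2.3543 tilt [-0.0029  0.0023] q [-0.669  0.108  1.948  0.     1.09  -1.453] F [-0.3  0.3 -0.6] T [ 0.04 -0.15  0.05] op 0.999 ff 0.0
(array([-0.0027,  0.0026,  0.0791]), array([-0.0001, -0.0006,  0.0001]))
```

Call:
step_arm(moves="-0.002 0.002 0.03 0 0 0;-0.002 0.002 0.055 0 0 0;-0.002 0.002 0.07 0 0 0;-0.002 0.002 0.079 0 0 0;-0.002 0.002 0.079 0 0 0;-0.002 0.002 0.079 0 0 0;-0.002 0.002 0.079 0 0 0;-0.002 0.002 0.079 0 0 0")

```text
time_s: 11.17
tool_pos: [0.4773, -0.2334, 0.0658]
ee_rot: [1.205, 2.901, -0.0]
ft_force: [-0.4, -0.4, -0.1]
opening: 0.996
finger_force: 0.0
```

Call:
step_arm(moves="0 0 0 0 0 0;0 0 0 0 0 0;0 0 0 0 0 0;0 0 0 0 0 0;0 0 0 0 0 0;0 0 0 0 0 0;0 0 0 0 0 0;0 0 0 0 0 0", gripper=0.9)

```text
time_s: 11.83
tool_pos: [0.4771, -0.2331, 0.0654]
ee_rot: [-1.205, -2.901, -0.0]
ft_force: [0.4, -0.9, 0.1]
opening: 0.469
finger_force: 0.0
```

Call:
step_arm(moves="0 0 -0.01 0 0 0;0 0 -0.02 0 0 0;0 0 -0.04 0 0 0;0 0 -0.07 0 0 0;0 0 -0.11 0 0 0;0 0 -0.15 0 0 0;0 0 -0.18 0 0 0;0 0 -0.19 0 0 0")

```text
time_s: 12.5
tool_pos: [0.4782, -0.234, 0.1251]
ee_rot: [1.203, 2.898, -0.002]
ft_force: [-0.4, -0.3, -1.6]
opening: 0.262
finger_force: 30.0
```

```bash
python3 - <<'E'
from h import *
st=show();w=snap("wrist","w9");cv2.imwrite("pics/c9.png",w[:,:,::-1])
print(go(.512,.1417,.18,2.354))
E
```

```text
t 12.5 pos [ 0.4782 -0.234   0.1251] yaw 2.3543 tilt [ 0.0032 -0.0026] q [-0.668  0.057  1.924 -0.     1.157 -1.452] F [-0.4 -0.3 -1.6] T [-0.04 -0.13  0.02] op 0.262 ff 30.0
(array([ 0.8067,  0.9638, -0.1868]), array([0.0001, 0.0006, 0.    ]))
```

View pics/c9.png

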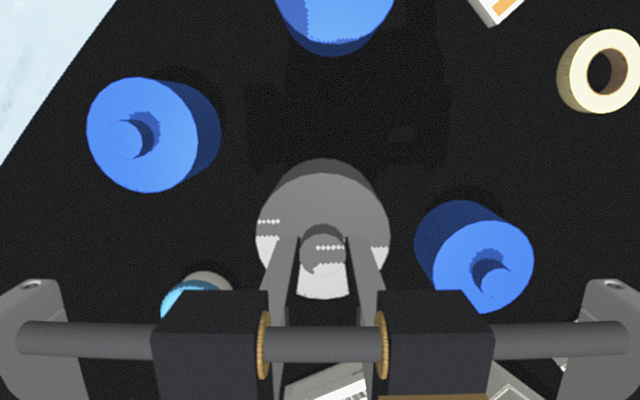

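The view shows the bell held by the knob at (322,250) and lifted. But the fingers closed late, and the disc's size says they hold only the last few mm of the knob. I'll set it back down and regrasp deeper.

Call:
step_arm(moves="0 0 0.02 0 0 0;0 0 0.05 0 0 0;0 0 0.08 0 0 0;0 0 0.1 0 0 0;0 0 0.11 0 0 0;0 0 0.115 0 0 0;0 0 0.115 0 0 0;0 0 0.115 0 0 0")

```text
time_s: 13.22
tool_pos: [0.4772, -0.2332, 0.0879]
ee_rot: [1.205, 2.901, -0.0]
ft_force: [-0.1, -0.3, -0.9]
opening: 0.265
finger_force: 30.0
```

```bash
python3 - <<'E'
from h import *
st=show();w=snap("wrist","w10");m=model("wrist",st);h=cv2.cvtColor(w,cv2.COLOR_RGB2HSV)
b=((h[...,2]>100)&(h[...,1]<40)).astype(np.uint8);b[260:]=0;k,lab=cv2.connectedComponents(b)
o=lab[200:240,290:350];l=np.bincount(o[o>0]).argmax();y,x=np.where(lab==l)
print("width by row",[(r,x[y==r].min(),x[y==r].max()) for r in range(y.min(),y.max(),6)])
E
```

```text
t 13.22 pos [ 0.4772 -0.2332  0.0879] yaw 2.3542 tilt [ 0.0001 -0.    ] q [-0.668  0.11   1.944  0.     1.088 -1.452] F [-0.1 -0.3 -0.9] T [-0.03 -0.14  0.01] op 0.265 ff 30.0
width by row [(159, np.int64(319), np.int64(326)), (165, np.int64(298), np.int64(348)), (171, np.int64(290), np.int64(357)), (177, np.int64(283), np.int64(363)), (183, np.int64(279), np.int64(368)), (189, np.int64(275), np.int64(371)), (195, np.int64(270), np.int64(375)), (201, np.int64(266), np.int64(379)), (207, np.int64(262), np.int64(382)), (213, np.int64(260), np.int64(385)), (219, np.int64(258), np.int64(388)), (225, np.int64(256), np.int64(388)), (231, np.int64(256), np.int64(389)), (237, np.int64(256), np.int64(390)), (243, np.int64(255), np.int64(389)), (249, np.int64(257), np.int64(388)), (255, np.int64(258), np.int64(387))]
```

Call:
step_arm(moves="0 0 0.006 0 0 0;0 0 0.012 0 0 0;0 0 0.017 0 0 0;0 0 0.02 0 0 0;0 0 0.02 0 0 0;0 0 0.02 0 0 0;0 0 0.02 0 0 0;0 0 0.02 0 0 0")

```text
time_s: 13.93
tool_pos: [0.4771, -0.2332, 0.082]
ee_rot: [1.205, 2.901, -0.0]
ft_force: [-0.2, -0.5, -1.5]
opening: 0.266
finger_force: 30.0
```

Call:
step_arm(moves="0 0 0.002 0 0 0;0 0 0.004 0 0 0;0 0 0.006 0 0 0;0 0 0.006 0 0 0;0 0 0.006 0 0 0;0 0 0.006 0 0 0;0 0 0.006 0 0 0;0 0 0.006 0 0 0")

```text
time_s: 14.6
tool_pos: [0.4771, -0.2332, 0.0801]
ee_rot: [1.205, 2.901, 0.0]
ft_force: [-0.7, 0.8, -2.0]
opening: 0.261
finger_force: 30.0
```

Call:
step_arm(moves="0 0 0.002 0 0 0;0 0 0.004 0 0 0;0 0 0.006 0 0 0;0 0 0.006 0 0 0;0 0 0.006 0 0 0;0 0 0.006 0 0 0;0 0 0.006 0 0 0;0 0 0.006 0 0 0")

```text
time_s: 15.27
tool_pos: [0.4771, -0.2332, 0.0783]
ee_rot: [1.205, 2.901, 0.0]
ft_force: [-0.0, -0.2, -1.6]
opening: 0.262
finger_force: 30.0
```

Call:
step_arm(moves="0 0 0.001 0 0 0;0 0 0.003 0 0 0;0 0 0.004 0 0 0;0 0 0.004 0 0 0;0 0 0.004 0 0 0;0 0 0.004 0 0 0;0 0 0.004 0 0 0;0 0 0.004 0 0 0")

```text
time_s: 15.93
tool_pos: [0.4771, -0.2332, 0.0771]
ee_rot: [1.205, 2.901, -0.0]
ft_force: [0.2, 0.8, -1.0]
opening: 0.265
finger_force: 30.0
```

Call:
step_arm(moves="0 0 0.001 0 0 0;0 0 0.003 0 0 0;0 0 0.004 0 0 0;0 0 0.004 0 0 0;0 0 0.004 0 0 0;0 0 0.004 0 0 0;0 0 0.004 0 0 0;0 0 0.004 0 0 0")

```text
time_s: 16.6
tool_pos: [0.4771, -0.2331, 0.0759]
ee_rot: [1.205, 2.901, -0.0]
ft_force: [-0.5, 0.3, -0.9]
opening: 0.264
finger_force: 30.0
```

Call:
step_arm(moves="0 0 0.001 0 0 0;0 0 0.003 0 0 0;0 0 0.004 0 0 0;0 0 0.004 0 0 0;0 0 0.004 0 0 0;0 0 0.004 0 0 0;0 0 0.004 0 0 0;0 0 0.004 0 0 0")

```text
time_s: 17.27
tool_pos: [0.4775, -0.2333, 0.0752]
ee_rot: [1.205, 2.9, 0.0]
ft_force: [-0.0, 1.9, 5.1]
opening: 0.263
finger_force: 30.0
```

Contact at TCP z ≈ 0.0755. I'll open, go 10 mm deeper, close, and wait for the full grip.

Call:
step_arm(moves="0 0 0 0 0 0;0 0 0 0 0 0;0 0 0 0 0 0;0 0 0 0 0 0;0 0 0.01 0 0 0;0 0 0.02 0 0 0;0 0 0.03 0 0 0;0 0 0.035 0 0 0", gripper=0)

```text
time_s: 17.93
tool_pos: [0.4767, -0.2329, 0.0634]
ee_rot: [-1.205, -2.9, -0.0]
ft_force: [-0.8, -0.6, 0.8]
opening: 0.5
finger_force: 0.0
```

Call:
step_arm(moves="0 0 0 0 0 0;0 0 0 0 0 0;0 0 0 0 0 0;0 0 0 0 0 0;0 0 0 0 0 0;0 0 0 0 0 0;0 0 0 0 0 0;0 0 0 0 0 0", gripper=0.9)

```text
time_s: 18.6
tool_pos: [0.4772, -0.2332, 0.0643]
ee_rot: [1.205, 2.901, 0.0]
ft_force: [-0.2, 0.6, -0.1]
opening: 0.27
finger_force: 30.0
```

```bash
python3 - <<'E'
from h import *
st=show();print(go(.512,.1417,.18,2.354))
E
```

```text
t 18.6 pos [ 0.4772 -0.2332  0.0643] yaw 2.3542 tilt [ 0.0003 -0.0001] q [-0.668  0.147  1.953  0.     1.041 -1.452] F [-0.2  0.6 -0.1] T [ 0.09 -0.2  -0.01] op 0.27 ff 30.0
(array([ 0.8034,  0.9641, -0.3857]), array([0., 0., 0.]))
```

Call:
step_arm(moves="0 0 -0.02 0 0 0;0 0 -0.07 0 0 0;0 0 -0.14 0 0 0;0 0 -0.22 0 0 0;0 0 -0.31 0 0 0;0 0 -0.4 0 0 0;0 0 -0.46 0 0 0;0 0 -0.49 0 0 0")

```text
time_s: 19.27
tool_pos: [0.478, -0.2339, 0.2146]
ee_rot: [1.203, 2.897, -0.002]
ft_force: [-0.6, -0.4, -1.1]
opening: 0.268
finger_force: 30.0
```

Call:
step_arm(moves="0.02 0.03 0 0 0 0;0.07 0.08 0 0 0 0;0.12 0.15 0 0 0 0;0.18 0.22 0 0 0 0;0.25 0.3 0 0 0 0;0.31 0.38 0 0 0 0;0.37 0.45 0 0 0 0;0.4 0.48 0 0 0 0")

```text
time_s: 19.93
tool_pos: [0.4932, -0.0429, 0.2091]
ee_rot: [-1.2, -2.899, -0.001]
ft_force: [-0.2, -0.9, -1.1]
opening: 0.265
finger_force: 30.0
```

```bash
python3 - <<'E'
from h import *
st=show();print(go(.5125,.1412,.21,2.354))
E
```

```text
t 19.93 pos [ 0.4932 -0.0429  0.2091] yaw 2.357 tilt [-0.0033  0.002 ] q [-3.170e-01 -1.270e-01  1.940e+00  1.000e-03  1.332e+00 -1.103e+00] F [-0.2 -0.9 -1.1] T [-0.02 -0.13 -0.04] op 0.265 ff 30.0
(array([ 0.388 ,  0.4799, -0.0019]), array([-0.0001, -0.0006,  0.0005]))
```

Call:
step_arm(moves="0.04 0.05 0 0 0 0;0.1 0.12 0 0 0 0;0.17 0.21 0 0 0 0;0.24 0.29 0 0 0 0;0.31 0.38 0 0 0 0;0.37 0.45 0 0 0 0;0.4 0.485 0 0 0 0;0.4 0.485 0 0 0 0")

```text
time_s: 20.6
tool_pos: [0.5117, 0.1435, 0.2096]
ee_rot: [-1.199, -2.901, 0.001]
ft_force: [-0.6, 0.3, -1.3]
opening: 0.264
finger_force: 30.0
```

Call:
step_arm(moves="0 0 0 0 0 0;0 0 0 0 0 0;0 0 0 0 0 0;0 0 0 0 0 0;0 0 0 0 0 0;0 0 0 0 0 0;0 0 0 0 0 0;0 0 0 0 0 0")

```text
time_s: 21.27
tool_pos: [0.5129, 0.141, 0.2112]
ee_rot: [1.206, 2.901, 0.0]
ft_force: [0.7, -0.1, -1.4]
opening: 0.267
finger_force: 30.0
```

```bash
cat > pl.py <<'E'
from h import *
import sys
st=show();print(go(.5125,.1412,.12,2.354))
a=sys.argv[1];s=snap("scene","s"+a);t=snap("top","t"+a);w=snap("wrist","w"+a);ms=model("scene")
u,v=proj(ms,[.512,.1417,.1]).astype(int);m=model("top");p,q=proj(m,[.512,.1417,.1]).astype(int)
x=[cv2.resize(z,(400,400),interpolation=cv2.INTER_CUBIC) for z in (s[v-55:v+45,u-50:u+50],t[q-50:q+50,p-50:p+50])]
cv2.imwrite(f"pics/p{a}.png",np.hstack(x)[:,:,::-1])
E
python3 pl.py 11
```

```text
t 21.27 pos [0.5129 0.141  0.2112] yaw 2.3539 tilt [ 0.0001 -0.    ] q [ 0.055 -0.038  1.853 -0.     1.327 -0.728] F [ 0.7 -0.1 -1.4] T [-0.01 -0.07 -0.01] op 0.267 ff 30.0
(array([ 1.400e-03, -3.000e-04,  3.041e-01]), array([ 0.,  0., -0.]))
```

View pics/p11.png

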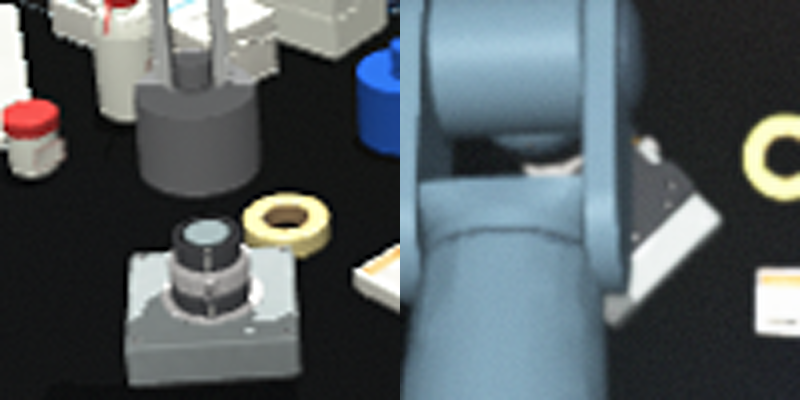

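The scene crop shows the bell hanging level over the lens, with the tab at (209,285) in line with both ribs. I'll check how the bell sits in the hand before lowering.

```bash
python3 - <<'E'
from h import *
st=ctrl.state();m=model("wrist",st);w=np.load("pics/w11.npy")
ms=model("scene");g=cv2.cvtColor(np.load("pics/s11.npy"),cv2.COLOR_RGB2GRAY)
u,v=proj(ms,[.512,.1417,.1]).astype(int);O=np.array([u-50,v-55])
px=lambda x,y:O+np.array([x+.5,y+.5])/4-.5
# bell silhouette at mid height (z .177): left/right edges in the scene crop at row ~140
z0=st["tool_pos"][2]-.0643
for c,nm in(((.5129,.141),"tcp"),((.512,.1417),"lens")):
    for z in(z0,z0+.03,z0+.06):print(nm,"z",round(z,3),((proj(ms,[*c,z])-O+.5)*4-.5).round(1))
row=(O[1]+35);print("row",row,g[row,O[0]+28:O[0]+72])
row=(O[1]+38);print("row",row,g[row,O[0]+28:O[0]+72])
# wrist: disc far edge on the camera axis column
gw=cv2.cvtColor(w,cv2.COLOR_RGB2GRAY)
for x in(-.0,):
    X=R.from_rotvec(st["ee_rot"]).as_matrix()
    for e in(.041,.013):
        q=st["tool_pos"]+X[:,0]*e;q[2]=z0+(.06 if e==.041 else .084);print("expected +x edge",e,proj(m,q).round(1))
    print("cols 300..350 widths");
    for r in range(195,300,8):print(r,gw[r,225:420:6])
E
```

```text
tcp z 0.147 [200.6 164.3]
tcp z 0.177 [197.4 126.3]
tcp z 0.207 [194.2  87.4]
lens z 0.147 [200.7 165.1]
lens z 0.177 [197.6 127.1]
lens z 0.207 [194.4  88.2]
row 185 [17 20 21 19 21 17 61 78 80 83 83 86 87 88 89 89 90 91 92 91 91 91 89 90
 88 88 86 85 84 82 81 79 78 75 72 68 53 30 19 21 22 19 21 20]
row 188 [21 21 21 22 20 18 38 68 80 82 84 85 87 88 90 89 89 91 91 91 91 90 90 89
 89 87 86 85 84 82 82 80 77 75 73 69 53 30 18 19 20 20 19 19]
expected +x edge 0.041 [324.3 175.4]
expected +x edge 0.013 [324.6 240.3]
cols 300..350 widths
195 [ 34  41  41  33  36  36  27 246 101 155 152 152 153 156 155 155 157 157
 154 159 154 154 153 155 154 138  33  38  35  34  35  33  37]
203 [ 32  43  30  38  39  36  31 146 151 151 150 151 152 153 151 153 154 156
 155 157 155 155 155 155 153 156  55  32  36  43  38  38  43]
211 [ 73  39  41  41  42  26 140 150 153 148 151 155 152 150 153 155 150 156
 157 157 149 152 153 153 154 153 153  31  33  38  41  42  35]
219 [254 153  38  38  47  51 149 146 148 151 154 152 148 151 150 152 155 155
 150 152 151 152 152 153 152 147 152 146  40  39  42  39  35]
227 
[... 685 characters left out ...]
  34]
267 [ 39  34  33  41  35  49 235 170 143 141 145 100  79 148 146 150 144 149
 148 148 148  36 146 145 142 142 232 214  35  42  41  38  32]
275 [ 45  39  43  40  33 248 248 142 145 142 144  39  63 139 146 147 145 146
 147 147 217  32 140 142 142 145 212  32  34  37  40  41  36]
283 [ 37  41  41  39 162 247 222 145 148 143 146  39 163 235 210 233 232 231
 232 235 237  35 118 143 145 142 146  37  40  35  35  31  43]
291 [ 39  44  45  45  42  64  42 103 145 144 144  43 238 235 235 233 233 233
 233 232 234  38  58 146 141 147  47  43  46  47  50  46  41]
299 [ 41  43  47  49  39  47  46  75 146 142  89  41 235 232 232 231 231 233
 233 231 230  45  35 145 145 147  41  43  50  47  50  45  48]
```

The bell is on the lens axis within about 1 mm in both directions (inside clearance is 5 mm). Lowering.

Call:
step_arm(moves="0 0 0.03 0 0 0;0 0 0.07 0 0 0;0 0 0.11 0 0 0;0 0 0.145 0 0 0;0 0 0.17 0 0 0;0 0 0.19 0 0 0;0 0 0.2 0 0 0;0 0 0.2 0 0 0")

```text
time_s: 22.08
tool_pos: [0.5124, 0.1412, 0.1502]
ee_rot: [-1.204, -2.9, 0.001]
ft_force: [0.1, -0.3, -1.5]
opening: 0.264
finger_force: 30.0
```

Call:
step_arm(moves="0 0 0.02 0 0 0;0 0 0.04 0 0 0;0 0 0.06 0 0 0;0 0 0.08 0 0 0;0 0 0.1 0 0 0;0 0 0.115 0 0 0;0 0 0.12 0 0 0;0 0 0.12 0 0 0")

```text
time_s: 22.75
tool_pos: [0.5124, 0.1412, 0.1145]
ee_rot: [-1.205, -2.9, 0.001]
ft_force: [-0.1, -0.6, -1.7]
opening: 0.269
finger_force: 30.0
```

Forces are clean. Next, slow steps down to contact at about 0.104.

Call:
step_arm(moves="0 0 0.005 0 0 0;0 0 0.01 0 0 0;0 0 0.015 0 0 0;0 0 0.02 0 0 0;0 0 0.025 0 0 0;0 0 0.027 0 0 0;0 0 0.027 0 0 0;0 0 0.027 0 0 0")

```text
time_s: 23.42
tool_pos: [0.5128, 0.1412, 0.1071]
ee_rot: [-1.205, -2.901, -0.0]
ft_force: [-0.1, 0.2, -0.8]
opening: 0.274
finger_force: 30.0
```

Call:
step_arm(moves="0 0 0.001 0 0 0;0 0 0.002 0 0 0;0 0 0.003 0 0 0;0 0 0.004 0 0 0;0 0 0.004 0 0 0;0 0 0.004 0 0 0;0 0 0.004 0 0 0;0 0 0.004 0 0 0")

```text
time_s: 24.08
tool_pos: [0.5128, 0.1412, 0.1059]
ee_rot: [-1.205, -2.901, -0.0]
ft_force: [0.1, -0.6, -1.8]
opening: 0.268
finger_force: 30.0
```

Call:
step_arm(moves="0 0 0.001 0 0 0;0 0 0.002 0 0 0;0 0 0.003 0 0 0;0 0 0.004 0 0 0;0 0 0.004 0 0 0;0 0 0.004 0 0 0;0 0 0.004 0 0 0;0 0 0.004 0 0 0")

```text
time_s: 24.75
tool_pos: [0.5128, 0.1412, 0.1047]
ee_rot: [1.205, 2.901, 0.0]
ft_force: [0.4, 0.0, -1.2]
opening: 0.266
finger_force: 30.0
```

Call:
step_arm(moves="0 0 0.001 0 0 0;0 0 0.002 0 0 0;0 0 0.003 0 0 0;0 0 0.003 0 0 0;0 0 0.003 0 0 0;0 0 0.003 0 0 0;0 0 0.003 0 0 0;0 0 0.003 0 0 0")

```text
time_s: 25.42
tool_pos: [0.5131, 0.1413, 0.1041]
ee_rot: [1.205, 2.901, 0.001]
ft_force: [-0.7, 1.1, 3.1]
opening: 0.266
finger_force: 30.0
```

Contact came at the expected height (3 N). I'll let go, wait, and rise straight up.

Call:
step_arm(moves="0 0 0 0 0 0;0 0 0 0 0 0;0 0 0 0 0 0;0 0 0 0 0 0;0 0 0 0 0 0;0 0 0 0 0 0;0 0 0 0 0 0;0 0 0 0 0 0", gripper=-0.1)

```text
time_s: 26.08
tool_pos: [0.5128, 0.1412, 0.1037]
ee_rot: [-1.205, -2.901, 0.0]
ft_force: [0.9, -0.8, -0.3]
opening: 0.552
finger_force: 0.0
```

Call:
step_arm(moves="0 0 -0.02 0 0 0;0 0 -0.06 0 0 0;0 0 -0.12 0 0 0;0 0 -0.2 0 0 0;0 0 -0.3 0 0 0;0 0 -0.38 0 0 0;0 0 -0.42 0 0 0;0 0 -0.42 0 0 0")

```text
time_s: 26.75
tool_pos: [0.5148, 0.1414, 0.2342]
ee_rot: [1.202, 2.895, 0.005]
ft_force: [0.8, -0.1, -0.1]
opening: 0.553
finger_force: 0.0
```

```bash
python3 pl.py 12; python3 - <<'E'
import cv2,numpy as np
p=cv2.imread("pics/p12.png")[:,:400];w=np.load("pics/w12.npy")[:,:,::-1]
cv2.imwrite("pics/p12b.png",np.hstack([p,w[60:360,170:470][:400].repeat(1,0) if 0 else cv2.resize(w[60:360,170:470],(400,400))]))
E
```

```text
t 26.75 pos [0.5148 0.1414 0.2342] yaw 2.3543 tilt [0.0075 0.0004] q [ 0.055 -0.058  1.83   0.     1.362 -0.728] F [ 0.8 -0.1 -0.1] T [-0.06 -0.1  -0.04] op 0.553 ff 0.0
(array([ 0.007 , -0.0081,  0.3805]), array([0.0009, 0.0008, 0.0001]))
```

View pics/p12b.png

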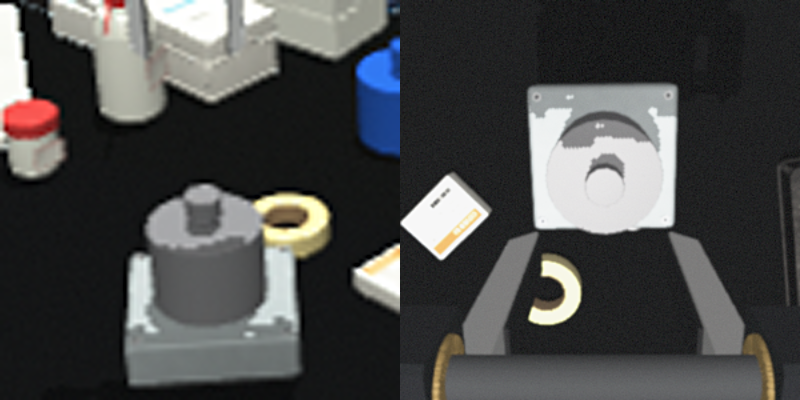

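The bell stands upright and centred on the box at (205,255), the gripper is clear, and the neighbours have not moved. I'm handing in.

```bash
python3 -c "
from h import *
show();print(ctrl.job_done())"
```

```text
t 26.9 pos [0.512  0.1411 0.2283] yaw 2.3542 tilt [-0.0023 -0.0002] q [ 0.055 -0.054  1.836 -0.     1.361 -0.728] F [ 0.4 -0.6 -0.8] T [-0.04 -0.12  0.01] op 0.549 ff 0.0
the job is handed in; nothing more can be done
None
```

The job is handed in at 26.9 s: the iris tab lines up with both ribs (within 0.1 px in the wrist view), and the grey dust cover stands upright and centred on the box over the lens; its first grip was too shallow, so it was set back on the bench and regrasped before the move.

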